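# Load spice tins into the sloped rack

### The arm

A 7-joint arm with a two-finger parallel gripper is mounted at the origin on the work surface. World frame = base frame: x ahead of the robot, y to its left, z up, the work surface at z = 0. Lengths are in m, angles in degrees, forces in N, time in s.
With the tool pointing down it reaches from about 0.425 to 0.8 m from the base axis. Payload 8.3 kg.
Tool frame: the origin (TCP) lies at the very end of the fingers, on their centre line; the grasp point (between the pads) lies 19 mm behind it; y points along the fingers, x is the direction in which the jaws open and shut, and the axes are right-handed (so a half turn about y gives the same grasp; the last joint's range is limited). The gripper opens to 85 mm and grips with 20 to 120 N. Pads are 22 mm wide; open, the fingers measure 114 mm over their backs; the gripper's body (76 mm by 85 mm) begins 54 mm behind the grasp point. The pads swing forward as they close: fully open they stand 13 mm farther back than shut.
Start: joints at [60.395, 21.967, 0.94, 78.501, -0.361, 79.538, -2.664], TCP at [0.274, -0.562, 0.231] pointing down, gripper open.
Joint ranges: [-169.22, 169.22], [-14.56, 117.87], [-87.37, 89.26], [10.42, 133.3], [-82.24, 262.24], [0.94, 117.77], [-172.7, 172.7]. Speed limits (degrees/s): [136.94, 136.94, 172.46, 172.46, 180, 180, 180].

### API

Orientations are given as a 3x3 rotation matrix whose columns are the frame's x, y, z axes.
In Python, from plant import manip gives the robot as it stands.
- The arm moves only by the tool carry_out, never from a script. Its argument "increments" is a list of rows, each an object with "slide": the shift along the tool's x, y, z in units of 0.25 m (1.0 is 0.25 m), a list of three; "spin": the turn about the tool's y in units of 2 pi rad (1.0 is 2 pi rad); "jaw": the opening, from -1 (shut) to 1 (fully open). A call has 1 to 20 rows; each row is the pose to reach, as a shift and turn from the pose commanded when the call began, along the tool's axes at that moment, turning the shorter way round; what a row does not reach only later rows make up. A row lasts 1/10 s, in which the tool goes at most 50 mm and 8.59 degrees, less where a joint would pass 70% of its speed; a pose out of reach is approached as far as the arm can. A call with a number of a shift or a turn outside -1 to 1 is refused whole. A call with a gripper value outside its range is refused whole. The fingers move at their own pace and stop on an object; "newtons" is the grip in N (left out, the last holds). Time passes only in rows, so rows that repeat a pose let the fingers close. It gives the time, the measured TCP pose, the force and the opening at its end, in the units of the state.
- manip.state(): the state, without advancing time (a new reading comes with each control period).
- manip.read_camera(name): name is "scene" or "top" or "wrist"; returns a dict with "color" (384x512x3 uint8, blue, green, red), "K" (3x3 intrinsics, pixels), "origin" and "orientation" of the camera in the world. Camera axes: x right, y down, z forward; pixel columns grow to the right and rows downward; lengths in m; the calibration is good to about 2 mm. A picture is of the moment at which its call begins. There is no depth.
- manip.close_job(): hands the job in, once; it reports no verdict.
The state is a dict: "clock": time; "joint_positions": joint angles; "qd": joint speeds; "joint_efforts": joint torques, N m; "tool_pos": TCP position; "eef_rot": TCP orientation; "wrist_force": force on the tool from outside, world axes, zero at the start; "moment": the same for the moment, N m; "finger_gap": finger opening in m.
Only numpy, scipy, OpenCV 4.12 (cv2) and the standard library are available. Lean on these libraries where they do the work, as an engineer would, in place of code of your own. Each camera call takes 0.05 s, during which the arm holds its last target. There are 200 camera calls.

### The job

Put the red-lidded and the green-lidded spice tin away in the sloped spice rack, red first and then green: set each one lid up on the upper, near half of the slope and let it slide down until it rests against the back stop at the low end, the two side by side. Leave the yellow-lidded tin where it stands.

Things in the scene. Friction and masses are not known exactly. Their poses are not given: they have to be found in the camera images.
- red_tin_center (a point): centre (half-way up) of a flat round metal spice tin with a bright red lid, 56 mm across, 40 mm tall, 80 to 170 g, standing lid up on the counter; its z axis points up out of the lid
- green_tin_center (a point): centre of a tin of the same shape and size with a green lid
- yellow_tin_center (a point): centre of a tin of the same shape and size with a yellow lid; it is not wanted and must stay where it is
- tray: Slippery steel bed of the rack, tilted 28 deg, 210 x 230 mm; side rails 14 mm high; back stop 28 mm high at the low, far end. Origin: on the bed at the foot of the stop, midway, 24 mm above the counter. x down the slope (upper end x = -210 mm), y across (rails at +-115), z square out of the bed. A tin at home: centre x = -28, z = 20. Tins set on the bed slide by themselves; nudge one that sticks.
There are look-alikes about, which are no part of the job. Leave any orange or pink look-alike of the part that bears green_tin_center alone.

How it is judged:
By the outcome, as a careful person would: the job done as asked, in the order asked, and still so for the second after the job is handed in, with the robot touching nothing.
It also fails if it takes over 64 s, if anything falls off the work surface, if the arm or the gripper's body presses on something with over 40 N, if the wrist force passes 120 N, or if a joint passes its speed limit or range.

## Working session

There is one attempt and no reset: what is moved stays moved. The work goes in short steps, Python scripts to look and compute and a tool call to move; the robot and the scene stay as the last step left them, time stands still between calls to the robot, and variables do not carry over. Pictures are saved under pics/ and viewed, about 8 in all and at most 12, crops included, and the job is handed in when it is done.

Besides the shell and the picture viewer there is one more tool, called after "Emit:" in YAML: its name, and indented under it one key for each argument. carry_out: Moves the arm, as the interface text tells. Shifts and turns lie within -1 to 1; 1 stands for 0.25 m of shift or 2 pi rad of turn. Its arguments: {"type":"object","properties":{"increments":{"type":"array","items":{"type":"object","properties":{"slide":{"type":"array","items":{"type":"number"}},"spin":{"type":"number"},"jaw":{"type":"number"}}}},"newtons":{"type":"number"}},"required":["increments"]}

```bash
ls; mkdir -p pics; python3 - <<'E'
from plant import manip
import cv2,numpy as np
np.set_printoptions(precision=4,suppress=True)
s=manip.state()
for k,v in s.items(): print(k,np.array(v))
for n in("top","scene"):
    c=manip.read_camera(n); cv2.imwrite(f"pics/{n}0.png",c["color"]); print(n,c["K"],c["origin"],c["orientation"])
E
```

```text
pics
clock 0.0
joint_positions [60.3936 22.0176  0.9374 78.5631 -0.3585 79.5395 -2.6643]
qd [ 0.0162  0.0529 -0.014   0.0433  0.0258  0.0081 -0.0542]
joint_efforts [ -0.0013 -62.7596   0.8435 -37.183    0.0164   0.014    0.    ]
tool_pos [ 0.2738 -0.5612  0.2302]
eef_rot [[ 0.4385 -0.001   0.8987]
 [-0.8987  0.0018  0.4385]
 [-0.002  -1.     -0.0001]]
wrist_force [ 0.6715 -0.5601 -0.2472]
moment [ 0.0148 -0.0216  0.0117]
finger_gap 0.08517621976302747
top [[471.0855   0.     254.4484]
 [  0.     471.0855 187.064 ]
 [  0.       0.       1.    ]] [ 0.2632 -0.036   1.147 ] [[ 0.0478 -0.9709  0.2347]
 [-0.9988 -0.0447  0.0187]
 [-0.0077 -0.2353 -0.9719]]
scene [[354.6605   0.     257.7022]
 [  0.     354.6605 194.4543]
 [  0.       0.       1.    ]] [1.0719 0.2159 0.6361] [[-0.3673  0.6399 -0.675 ]
 [ 0.9301  0.252  -0.2672]
 [-0.0009 -0.726  -0.6877]]
```

View pics/top0.png

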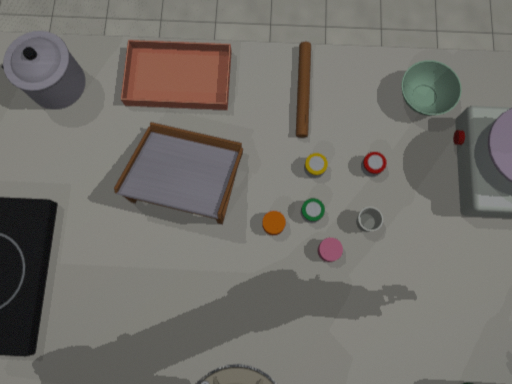

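View pics/scene0.png

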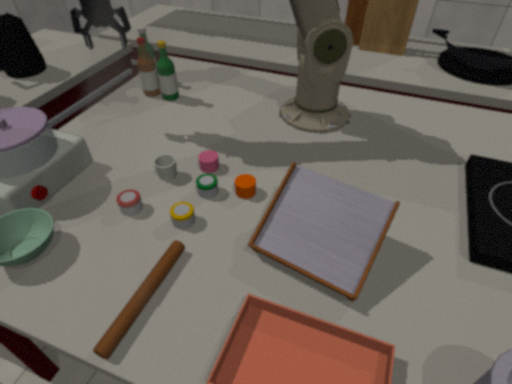

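The top view shows the red lid at (375,162), green at (313,210), yellow at (317,164), orange (274,223) and pink (331,250). The rack spans about (120–243, 125–218), with its stop at the far side (top of the picture). The scene view agrees: red (130,200), green (207,183), rack around (325,230). I'll measure the lids and look closer at the rack.

```bash
cat > h.py <<'E'
import cv2,numpy as np
from plant import manip
np.set_printoptions(precision=4,suppress=True)
def ray(c,uv):
    d=np.linalg.inv(c["K"])@np.array([uv[0],uv[1],1.]); return np.array(c["origin"]),np.array(c["orientation"])@d
def onplane(c,uv,z):
    o,d=ray(c,uv); return o+d*(z-o[2])/d[2]
def proj(c,p):
    q=np.array(c["K"])@(np.array(c["orientation"]).T@(np.array(p)-c["origin"])); return q[:2]/q[2]
def tri(views):
    A=np.zeros((3,3));b=np.zeros(3)
    for c,uv in views:
        o,d=ray(c,uv); d=d/np.linalg.norm(d); M=np.eye(3)-np.outer(d,d); A+=M;b+=M@o
    return np.linalg.solve(A,b)
HUE={"red":(172,4),"green":(60,85),"yellow":(22,32)}
def lid(c,name,near,r=16):
    "centre of the pale label inside the coloured ring near a pixel"
    hsv=cv2.cvtColor(c["color"],cv2.COLOR_BGR2HSV).astype(int)
    lo,hi=HUE[name];h=hsv[...,0]
    m=((h>=lo)&(h<=hi)) if lo<hi else ((h>=lo)|(h<=hi))
    m&=(hsv[...,1]>110)&(hsv[...,2]>50)
    yy,xx=np.mgrid[:384,:512]; m&=np.hypot(xx-near[0],yy-near[1])<r
    cs,_=cv2.findContours(m.astype(np.uint8),cv2.RETR_CCOMP,cv2.CHAIN_APPROX_NONE)[-2:]
    cs,hier=cv2.findContours(m.astype(np.uint8),cv2.RETR_CCOMP,cv2.CHAIN_APPROX_NONE)
    outer=max(cs,key=cv2.contourArea); holes=[k for k,q in zip(cs,hier[0]) if q[3]>=0]
    H=max(holes,key=cv2.contourArea) if holes else None
    ce=lambda k:np.array([cv2.moments(k)["m10"],cv2.moments(k)["m01"]])/max(cv2.moments(k)["m00"],1e-6)
    return ce(outer),cv2.contourArea(outer),(None if H is None else ce(H)),(0 if H is None else cv2.contourArea(H))
E
sed -i '/\[-2:\]/d' h.py
python3 - <<'E'
from h import *
t=manip.read_camera("top");s=manip.read_camera("scene")
for n,a,b in(("red",(375,162),(130,200)),("green",(313,210),(207,183)),("yellow",(317,164),(182,212))):
    for c,uv in((t,a),(s,b)):
        r=lid(c,n,uv); print(n,*r, onplane(c,r[2],.04) if r[2] is not None else onplane(c,r[0],.03))
a=cv2.resize(t["color"][110:230,105:255],None,fx=5,fy=5,interpolation=cv2.INTER_CUBIC)
b=cv2.resize(s["color"][155:305,240:410],None,fx=4.5,fy=4.5,interpolation=cv2.INTER_CUBIC)
cv2.imwrite("pics/rt.png",a[:600]);cv2.imwrite("pics/rs.png",b[:600])
E
```

```text
red [374.3958 162.389 ] 365.5 [374.885  161.6583] 198.5 [ 0.6079 -0.3058  0.04  ]
red [128.8675 200.1479] 75.5 None 0 [ 0.6112 -0.3052  0.03  ]
green [312.5414 209.4249] 360.5 [312.8274 208.7985] 225.0 [ 0.4836 -0.1565  0.04  ]
green [206.8949 184.783 ] 74.5 None 0 [ 0.4911 -0.1538  0.03  ]
yellow [315.8575 163.6022] 372.0 [316.2017 162.9593] 192.5 [ 0.5981 -0.1626  0.04  ]
yellow [181.3941 210.8485] 334.5 [181.2079 209.0993] 159.5 [ 0.5988 -0.1641  0.04  ]
```

View pics/rt.png

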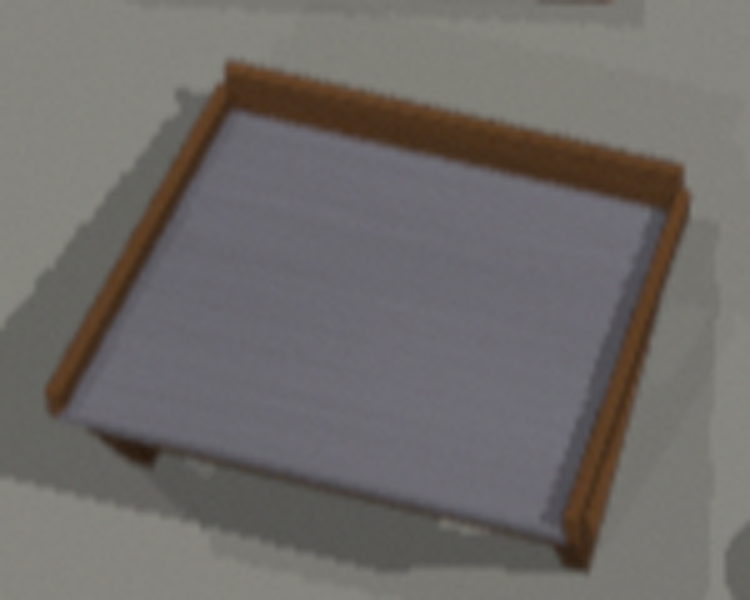

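View pics/rs.png

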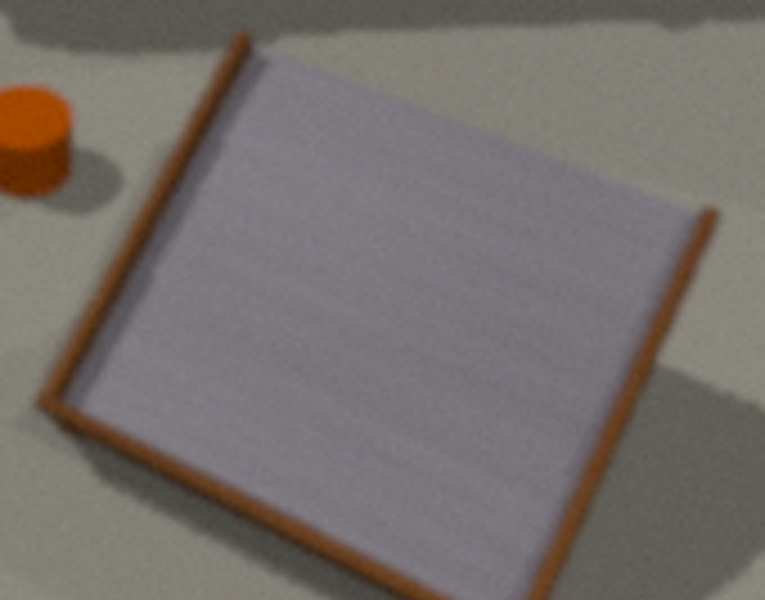

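In the top crop, the bed's low-left foot is at (233,108), low-right at (668,207), upper-left at (65,414) and upper-right at about (566,536). The stop is at the far end. Next: the rack pose.

```bash
python3 - <<'E'
from h import *
t=manip.read_camera("top");s=manip.read_camera("scene")
f=lambda x,y:np.array([105+(x+.5)/5-.5,110+(y+.5)/5-.5])
LL,LR=[onplane(t,f(*p),.024) for p in((233,108),(668,207))]
UL,UR=[onplane(t,f(*p),.024+.21*np.sin(np.radians(28))) for p in((65,414),(566,536))]
print(LL,LR,UL,UR)
for a,b in((LL,LR),(UL,UR),(UL,LL),(UR,LR)):print(np.linalg.norm(a-b))
yv=(LL-LR)+(UL-UR);yv[2]=0;yv/=np.linalg.norm(yv)
e=np.array([yv[1],-yv[0],0]);a=np.radians(28)
xv=np.cos(a)*e-np.sin(a)*np.array([0,0,1]);R=np.c_[xv,yv,np.cross(xv,yv)]
loc=np.array([[0,.115,0],[0,-.115,0],[-.21,.115,0],[-.21,-.115,0]])
o=(np.array([LL,LR,UL,UR])-loc@R.T).mean(0);o[2]=.024
print("yaw",np.degrees(np.arctan2(e[1],e[0])),"o",o,"\n",R)
np.savez("tray.npz",R=R,o=o)
sc=lambda uv:(uv-[240,155]+.5)*4.5-.5
tc=lambda uv:(uv-[105,110]+.5)*5-.5
for l in loc: print(l,"top",tc(proj(t,o+R@l)),"scene",sc(proj(s,o+R@l)))
for l in [(-.135,.05,.02),(-.135,-.05,.02)]: print(o+R@np.array(l))
E
```

```text
[0.6677 0.2535 0.024 ] [0.6252 0.0307 0.024 ] [0.4843 0.2889 0.1226] [0.4395 0.0612 0.1226]
0.22688745131178586
0.23201910500505063
0.2111889547101333
0.21246545178874882
yaw -10.9563731968805 o [0.6452 0.141  0.024 ] 
 [[ 0.8669  0.1901  0.4609]
 [-0.1678  0.9818 -0.0892]
 [-0.4695  0.      0.8829]]
[0.    0.115 0.   ] top [232.2222 109.1289] scene [511.9762 634.0493]
[ 0.    -0.115  0.   ] top [672.9683 210.8172] scene [ 61.9832 406.2228]
[-0.21   0.115  0.   ] top [ 64.7347 412.4024] scene [702.7658 213.7197]
[-0.21  -0.115  0.   ] top [561.6207 531.8094] scene [256.9292  44.6661]
[0.5469 0.2109 0.105 ]
[0.5279 0.1127 0.105 ]
```

```bash
cat >> h.py <<'E'
def plan(targets,ang=None):
    "slides (units of 0.25 m) to world TCP targets from the current pose, and spin to bring jaw axis to ang deg"
    s=manip.state();R=np.array(s["eef_rot"]);p=np.array(s["tool_pos"])
    for t in targets: print("slide",np.round(R.T@(np.array(t)-p)/.25,3),"for",np.round(t,4))
    if ang is not None:
        cur=np.degrees(np.arctan2(R[1,0],R[0,0])); d=-((ang-cur+90)%180-90); print("spin",round(d/360,4),"deg",d)
    print("tcp",p,"gap",s["finger_gap"],"F",np.array(s["wrist_force"]),"t",s["clock"],"j7",s["joint_positions"][6])
E
python3 - <<'E'
from h import *
t=manip.read_camera("top")
hsv=cv2.cvtColor(t["color"],cv2.COLOR_BGR2HSV)
for n,uv in(("orange",(274,223)),("pink",(331,250)),("grey",(370,219))): print(n,onplane(t,uv,.04))
plan([(.608,-.306,.231),(.608,-.306,.07),(.608,-.306,.006)],79)
E
```

```text
orange [ 0.4451 -0.0652  0.04  ]
pink [ 0.3875 -0.2008  0.04  ]
grey [ 0.4653 -0.2925  0.04  ]
slide [-0.333  0.     1.649] for [ 0.608 -0.306  0.231]
slide [-0.333  0.644  1.649] for [ 0.608 -0.306  0.07 ]
slide [-0.333  0.9    1.649] for [ 0.608 -0.306  0.006]
spin 0.1028 deg 37.002163616461075
tcp [ 0.274  -0.5616  0.231 ] gap 0.08555889656454847 F [-0.0481 -0.0806  0.2423] t 0.35 j7 -2.6653796217918604
```

Emit:
carry_out:
  increments:
    - {"slide": [-0.333,0,1.0],"spin": 0.103,"jaw": 1}
    - {"slide": [-0.333,0,1.0],"spin": 0.103,"jaw": 1}
    - {"slide": [-0.333,0,1.0],"spin": 0.103,"jaw": 1}
    - {"slide": [-0.333,0,1.0],"spin": 0.103,"jaw": 1}
    - {"slide": [-0.333,0,1.0],"spin": 0.103,"jaw": 1}
    - {"slide": [-0.333,0,1.0],"spin": 0.103,"jaw": 1}
    - {"slide": [-0.333,0,1.0],"spin": 0.103,"jaw": 1}
    - {"slide": [-0.333,0,1.0],"spin": 0.103,"jaw": 1}
  newtons: 40

```text
clock: 1.15
tool_pos: [0.4624, -0.377, 0.2312]
eef_rot: [[-0.191, -0.0, 0.982], [-0.982, -0.0, -0.191], [0.0, -1.0, -0.0]]
wrist_force: [-0.7, -1.2, -0.5]
finger_gap: 0.0854
```

```bash
python3 - <<'E'
from h import *
plan([(.608,-.306,.231),(.608,-.306,.1),(.608,-.306,.006)],79)
E
```

```text
slide [-0.39   0.001  0.517] for [ 0.608 -0.306  0.231]
slide [-0.39   0.525  0.518] for [ 0.608 -0.306  0.1  ]
slide [-0.39   0.901  0.518] for [ 0.608 -0.306  0.006]
spin 0.0 deg 0.016130283143354518
tcp [ 0.4624 -0.377   0.2312] gap 0.08537535823979774 F [-0.6903 -1.2236 -0.4643] t 1.15 j7 -65.11150079788106
```

Emit:
carry_out:
  increments:
    - {"slide": [-0.39,0,0.518],"spin": 0,"jaw": 1}
    - {"slide": [-0.39,0,0.518],"spin": 0,"jaw": 1}
    - {"slide": [-0.39,0,0.518],"spin": 0,"jaw": 1}
    - {"slide": [-0.39,0,0.518],"spin": 0,"jaw": 1}
    - {"slide": [-0.39,0.525,0.518],"spin": 0,"jaw": 1}
    - {"slide": [-0.39,0.525,0.518],"spin": 0,"jaw": 1}
    - {"slide": [-0.39,0.525,0.518],"spin": 0,"jaw": 1}
    - {"slide": [-0.39,0.525,0.518],"spin": 0,"jaw": 1}
    - {"slide": [-0.39,0.525,0.518],"spin": 0,"jaw": 1}

```text
clock: 2.05
tool_pos: [0.6073, -0.3082, 0.1008]
eef_rot: [[-0.194, -0.0, 0.981], [-0.981, -0.001, -0.194], [0.001, -1.0, -0.0]]
wrist_force: [-0.1, -0.0, 1.0]
finger_gap: 0.0848
```

```bash
python3 - <<'E'
from h import *
w=manip.read_camera("wrist");cv2.imwrite("pics/w1.png",w["color"])
g=proj(w,(.608,-.306,.04));print(g)
r=lid(w,"red",g,150);print(r,onplane(w,r[2] if r[2] is not None else r[0],.04))
plan([(.608,-.306,.006)],79)
E
```

```text
[254.8701 208.4467]
(array([256.4223, 205.0595]), 4385.0, array([256.4716, 207.9626]), 2097.0) [ 0.6081 -0.3072  0.04  ]
slide [-0.009  0.386 -0.005] for [ 0.608 -0.306  0.006]
spin -0.0005 deg -0.17312894928392097
tcp [ 0.6086 -0.3083  0.1025] gap 0.08575828640606636 F [ 0.1324 -0.5336  1.0235] t 2.1 j7 -78.4604387326838
```

View pics/w1.png

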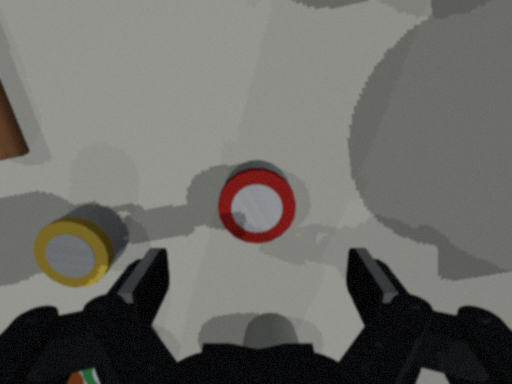

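The wrist view shows the red lid centred between the fingers at (256,208), and yellow to the left at (72,252), clear of them. I'll descend and grip.

Emit:
carry_out:
  increments:
    - {"slide": [-0.005,0.1,-0.004],"spin": 0,"jaw": 1}
    - {"slide": [-0.005,0.2,-0.004],"spin": 0,"jaw": 1}
    - {"slide": [-0.005,0.3,-0.004],"spin": 0,"jaw": 1}
    - {"slide": [-0.005,0.38,-0.004],"spin": 0,"jaw": 1}
    - {"slide": [-0.005,0.38,-0.004],"spin": 0,"jaw": 1}
    - {"slide": [-0.005,0.38,-0.004],"spin": 0,"jaw": -1}
    - {"slide": [-0.005,0.38,-0.004],"spin": 0,"jaw": -1}
    - {"slide": [-0.005,0.38,-0.004],"spin": 0,"jaw": -1}
    - {"slide": [-0.005,0.38,-0.004],"spin": 0,"jaw": -1}
    - {"slide": [-0.005,0.38,-0.004],"spin": 0,"jaw": -1}
    - {"slide": [-0.005,0.38,-0.004],"spin": 0,"jaw": -1}
    - {"slide": [-0.005,0.38,-0.004],"spin": 0,"jaw": -1}
  newtons: 40

```text
clock: 3.3
tool_pos: [0.609, -0.3061, 0.0083]
eef_rot: [[-0.192, 0.004, 0.981], [-0.981, -0.002, -0.192], [0.001, -1.0, 0.005]]
wrist_force: [-1.0, -0.5, 6.0]
finger_gap: 0.0546
```

```bash
python3 - <<'E'
from h import *
T=np.load("tray.npz")
for y in(.04,-.04): print(T["o"]+T["R"]@[-.1213,y,0])
p=T["o"]+T["R"]@[-.1213,.04,0]
plan([(*p[:2],.23),(*p[:2],.106)],79)
E
```

```text
[0.5476 0.2006 0.0809]
[0.5324 0.1221 0.0809]
slide [-1.941 -0.892 -0.627] for [0.5476 0.2006 0.23  ]
slide [-1.941 -0.396 -0.629] for [0.5476 0.2006 0.106 ]
spin -0.0003 deg -0.0940048624015617
tcp [ 0.609  -0.3061  0.0083] gap 0.05464565297155521 F [-0.9997 -0.5406  6.0212] t 3.3 j7 -78.91180715188588
```

Emit:
carry_out:
  increments:
    - {"slide": [0,-0.1,0],"jaw": -1,"spin": 0}
    - {"slide": [0,-0.25,0],"jaw": -1,"spin": 0}
    - {"slide": [0,-0.4,0],"jaw": -1,"spin": 0}
    - {"slide": [0,-0.6,0],"jaw": -1,"spin": 0}
    - {"slide": [0,-0.8,0],"jaw": -1,"spin": 0}
    - {"slide": [-0.1,-0.89,-0.05],"jaw": -1,"spin": 0}
    - {"slide": [-0.25,-0.89,-0.1],"jaw": -1,"spin": 0}
    - {"slide": [-0.4,-0.89,-0.15],"jaw": -1,"spin": 0}
    - {"slide": [-0.55,-0.89,-0.2],"jaw": -1,"spin": 0}
    - {"slide": [-0.7,-0.89,-0.25],"jaw": -1,"spin": 0}
    - {"slide": [-0.85,-0.89,-0.3],"jaw": -1,"spin": 0}
    - {"slide": [-1.0,-0.89,-0.35],"jaw": -1,"spin": 0}
    - {"slide": [-1.0,-0.89,-0.35],"jaw": -1,"spin": 0}
    - {"slide": [-1.0,-0.89,-0.35],"jaw": -1,"spin": 0}

```text
clock: 4.7
tool_pos: [0.5697, -0.0416, 0.2291]
eef_rot: [[-0.189, 0.002, 0.982], [-0.982, -0.0, -0.189], [-0.0, -1.0, 0.002]]
wrist_force: [0.4, -1.1, -2.1]
finger_gap: 0.0547
```

```bash
python3 - <<'E'
from h import *
plan([(.5476,.2006,.23),(.5476,.2006,.106)],79)
E
```

```text
slide [-0.934 -0.004 -0.27 ] for [0.5476 0.2006 0.23  ]
slide [-0.934  0.492 -0.271] for [0.5476 0.2006 0.106 ]
spin 0.0002 deg 0.08583258229987223
tcp [ 0.5697 -0.0416  0.2291] gap 0.05472176521915777 F [ 0.3569 -1.0957 -2.1121] t 4.7 j7 -102.22800725476661
```

Emit:
carry_out:
  increments:
    - {"slide": [-0.15,0,-0.05],"jaw": -1,"spin": 0}
    - {"slide": [-0.3,0,-0.1],"jaw": -1,"spin": 0}
    - {"slide": [-0.45,0,-0.14],"jaw": -1,"spin": 0}
    - {"slide": [-0.6,0,-0.18],"jaw": -1,"spin": 0}
    - {"slide": [-0.75,0,-0.22],"jaw": -1,"spin": 0}
    - {"slide": [-0.88,0,-0.26],"jaw": -1,"spin": 0}
    - {"slide": [-0.934,0,-0.27],"jaw": -1,"spin": 0}
    - {"slide": [-0.934,0.1,-0.27],"jaw": -1,"spin": 0}
    - {"slide": [-0.934,0.2,-0.27],"jaw": -1,"spin": 0}
    - {"slide": [-0.934,0.3,-0.27],"jaw": -1,"spin": 0}
    - {"slide": [-0.934,0.4,-0.27],"jaw": -1,"spin": 0}
    - {"slide": [-0.934,0.42,-0.27],"jaw": -1,"spin": 0}
    - {"slide": [-0.934,0.42,-0.27],"jaw": -1,"spin": 0}

```text
clock: 6.0
tool_pos: [0.5484, 0.1976, 0.1224]
eef_rot: [[-0.194, -0.001, 0.981], [-0.981, -0.001, -0.194], [0.001, -1.0, -0.001]]
wrist_force: [-0.2, -0.1, -0.3]
finger_gap: 0.0548
```

```bash
python3 - <<'E'
from h import *
plan([(.5476,.2006,.106),(.5476,.2006,.103)],79)
s=manip.read_camera("scene");cv2.imwrite("pics/s1.png",cv2.resize(s["color"][130:310,220:420],None,fx=3,fy=3))
E
```

```text
slide [-0.011  0.065 -0.005] for [0.5476 0.2006 0.106 ]
slide [-0.011  0.077 -0.005] for [0.5476 0.2006 0.103 ]
spin -0.0005 deg -0.19126760992514846
tcp [0.5484 0.1976 0.1224] gap 0.05481454210633897 F [-0.1744 -0.0592 -0.3028] t 6.0 j7 -129.77740723037508
```

View pics/s1.png

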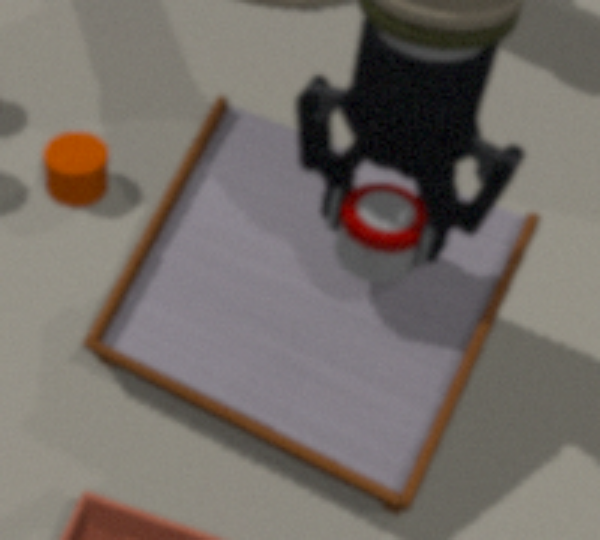

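The tin is held upright over the bed's upper half at (385,220), with clear space around it. I'll lower it in small steps until it touches.

Emit:
carry_out:
  increments:
    - {"slide": [-0.01,0.03,-0.004],"jaw": -1,"spin": 0}
    - {"slide": [-0.01,0.05,-0.004],"jaw": -1,"spin": 0}
    - {"slide": [-0.01,0.06,-0.004],"jaw": -1,"spin": 0}
    - {"slide": [-0.01,0.066,-0.004],"jaw": -1,"spin": 0}
    - {"slide": [-0.01,0.07,-0.004],"jaw": -1,"spin": 0}
    - {"slide": [-0.01,0.07,-0.004],"jaw": -1,"spin": 0}

```text
clock: 6.65
tool_pos: [0.5476, 0.2018, 0.1051]
eef_rot: [[-0.192, 0.0, 0.981], [-0.981, 0.0, -0.192], [-0.0, -1.0, -0.0]]
wrist_force: [-0.1, -0.3, -1.4]
finger_gap: 0.0549
```

Emit:
carry_out:
  increments:
    - {"slide": [0,0.004,0],"jaw": -1,"spin": 0}
    - {"slide": [0,0.008,0],"jaw": -1,"spin": 0}
    - {"slide": [0,0.008,0],"jaw": -1,"spin": 0}

```text
clock: 6.95
tool_pos: [0.548, 0.2019, 0.1034]
eef_rot: [[-0.192, 0.001, 0.981], [-0.981, 0.0, -0.192], [-0.0, -1.0, 0.001]]
wrist_force: [1.1, -0.5, 0.2]
finger_gap: 0.0547
```

Emit:
carry_out:
  increments:
    - {"slide": [0,0.004,0],"jaw": -1,"spin": 0}
    - {"slide": [0,0.008,0],"jaw": -1,"spin": 0}
    - {"slide": [0,0.008,0],"jaw": -1,"spin": 0}

```text
clock: 7.25
tool_pos: [0.5489, 0.2018, 0.1023]
eef_rot: [[-0.193, 0.003, 0.981], [-0.981, 0.001, -0.193], [-0.001, -1.0, 0.003]]
wrist_force: [1.9, -1.0, 7.2]
finger_gap: 0.0549
```

Contact (7 N). Releasing.

Emit:
carry_out:
  increments:
    - {"slide": [0,-0.002,0],"jaw": 1,"spin": 0}
    - {"slide": [0,-0.002,0],"jaw": 1,"spin": 0}
    - {"slide": [0,-0.002,0],"jaw": 1,"spin": 0}
    - {"slide": [0,-0.002,0],"jaw": 1,"spin": 0}
    - {"slide": [0,-0.002,0],"jaw": 1,"spin": 0}
    - {"slide": [0,-0.002,0],"jaw": 1,"spin": 0}
    - {"slide": [0,-0.002,0],"jaw": 1,"spin": 0}

```text
clock: 7.95
tool_pos: [0.5475, 0.2019, 0.1015]
eef_rot: [[-0.192, -0.0, 0.981], [-0.981, 0.0, -0.192], [-0.0, -1.0, -0.0]]
wrist_force: [0.1, -1.3, -0.0]
finger_gap: 0.0853
```

```bash
python3 - <<'E'
from h import *
plan([(.53,.20,.23)],79)
s=manip.read_camera("scene");cv2.imwrite("pics/s2.png",cv2.resize(s["color"][130:310,220:420],None,fx=3,fy=3))
E
```

```text
slide [ 0.021 -0.514 -0.067] for [0.53 0.2  0.23]
spin -0.0002 deg -0.077844492143754
tcp [0.5475 0.2019 0.1015] gap 0.08527527185987542 F [ 0.1    -1.3217 -0.012 ] t 7.95 j7 -130.43696958377615
```

View pics/s2.png

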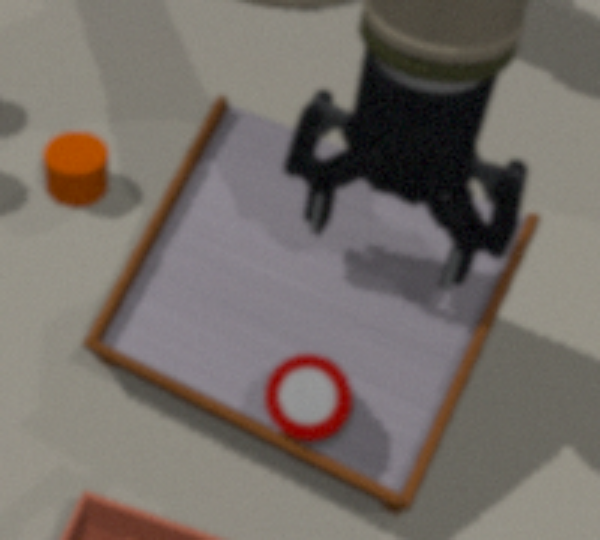

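Red lies lid up against the stop, at (308,397) in the crop. I'll raise the arm and go to green.

```bash
python3 - <<'E'
from h import *
plan([(.484,-.1565,.23),(.484,-.1565,.1)],79)
E
```

```text
slide [ 1.456 -0.514  0.026] for [ 0.484  -0.1565  0.23  ]
slide [1.456 0.006 0.026] for [ 0.484  -0.1565  0.1   ]
spin -0.0002 deg -0.0772054070445165
tcp [0.5475 0.2019 0.1016] gap 0.08535238031275505 F [0.3878 0.1447 0.4943] t 8.0 j7 -130.43744304939727
```

Emit:
carry_out:
  increments:
    - {"slide": [0,-0.15,0],"jaw": 1,"spin": 0}
    - {"slide": [0,-0.3,0],"jaw": 1,"spin": 0}
    - {"slide": [0,-0.45,0],"jaw": 1,"spin": 0}
    - {"slide": [0.1,-0.52,0],"jaw": 1,"spin": 0}
    - {"slide": [0.25,-0.52,0],"jaw": 1,"spin": 0}
    - {"slide": [0.4,-0.52,0],"jaw": 1,"spin": 0}
    - {"slide": [0.55,-0.52,0],"jaw": 1,"spin": 0}
    - {"slide": [0.7,-0.52,0],"jaw": 1,"spin": 0}
    - {"slide": [0.85,-0.52,0],"jaw": 1,"spin": 0}
    - {"slide": [1.0,-0.52,0],"jaw": 1,"spin": 0}
    - {"slide": [1.0,-0.52,0],"jaw": 1,"spin": 0}
    - {"slide": [1.0,-0.52,0],"jaw": 1,"spin": 0}

```text
clock: 9.2
tool_pos: [0.4994, -0.0444, 0.2317]
eef_rot: [[-0.195, 0.0, 0.981], [-0.981, 0.0, -0.195], [-0.0, -1.0, 0.0]]
wrist_force: [0.0, 1.3, 0.1]
finger_gap: 0.0851
```

```bash
python3 - <<'E'
from h import *
plan([(.484,-.1565,.23),(.484,-.1565,.1)],79)
E
```

```text
slide [0.452 0.007 0.027] for [ 0.484  -0.1565  0.23  ]
slide [0.452 0.527 0.027] for [ 0.484  -0.1565  0.1   ]
spin -0.0006 deg -0.2209784713289764
tcp [ 0.4994 -0.0444  0.2317] gap 0.08513903299125436 F [0.0299 1.3209 0.1442] t 9.2 j7 -100.85854749587865
```

Emit:
carry_out:
  increments:
    - {"slide": [0.15,0,0.01],"jaw": 1,"spin": 0}
    - {"slide": [0.3,0,0.02],"jaw": 1,"spin": 0}
    - {"slide": [0.452,0,0.027],"jaw": 1,"spin": 0}
    - {"slide": [0.452,0.15,0.027],"jaw": 1,"spin": 0}
    - {"slide": [0.452,0.3,0.027],"jaw": 1,"spin": 0}
    - {"slide": [0.452,0.45,0.027],"jaw": 1,"spin": 0}
    - {"slide": [0.452,0.527,0.027],"jaw": 1,"spin": 0}
    - {"slide": [0.452,0.527,0.027],"jaw": 1,"spin": 0}
    - {"slide": [0.452,0.527,0.027],"jaw": 1,"spin": 0}

```text
clock: 10.1
tool_pos: [0.4852, -0.1546, 0.1004]
eef_rot: [[-0.19, 0.0, 0.982], [-0.982, 0.0, -0.19], [-0.0, -1.0, 0.0]]
wrist_force: [0.2, -0.1, 0.6]
finger_gap: 0.0854
```

```bash
python3 - <<'E'
from h import *
w=manip.read_camera("wrist");cv2.imwrite("pics/w2.png",w["color"])
r=lid(w,"green",proj(w,(.484,-.1565,.04)),100);print(r,onplane(w,r[2] if r[2] is not None else r[0],.04))
plan([(.484,-.1565,.008)],79)
E
```

```text
(array([263.2174, 206.9707]), 4243.5, array([263.2248, 209.8736]), 2171.0) [ 0.4838 -0.1579  0.04  ]
slide [ 0.007  0.373 -0.006] for [ 0.484  -0.1565  0.008 ]
spin 0.0 deg 0.0023213247173998752
tcp [ 0.4857 -0.155   0.1012] gap 0.08580169295577345 F [ 0.278  -1.1698  0.6638] t 10.15 j7 -87.91700023828894
```

View pics/w2.png

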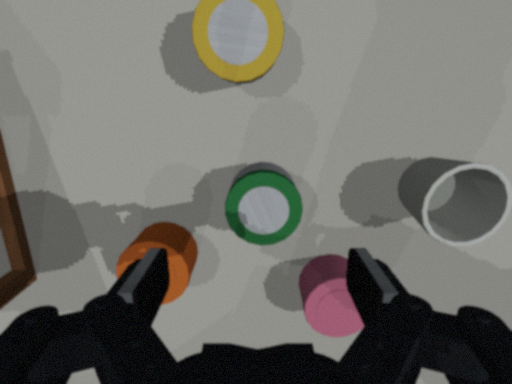

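Green's lid is centred at (263,210). Orange (160,262) and pink (332,295) sit behind the finger plane; the computed gap is at least 17 mm. Descending and gripping.

Emit:
carry_out:
  increments:
    - {"slide": [0.009,0.1,-0.006],"spin": 0,"jaw": 1}
    - {"slide": [0.009,0.2,-0.006],"spin": 0,"jaw": 1}
    - {"slide": [0.009,0.3,-0.006],"spin": 0,"jaw": 1}
    - {"slide": [0.009,0.37,-0.006],"spin": 0,"jaw": 1}
    - {"slide": [0.009,0.37,-0.006],"spin": 0,"jaw": 1}
    - {"slide": [0.009,0.37,-0.006],"spin": 0,"jaw": -1}
    - {"slide": [0.009,0.37,-0.006],"spin": 0,"jaw": -1}
    - {"slide": [0.009,0.37,-0.006],"spin": 0,"jaw": -1}
    - {"slide": [0.009,0.37,-0.006],"spin": 0,"jaw": -1}
    - {"slide": [0.009,0.37,-0.006],"spin": 0,"jaw": -1}
    - {"slide": [0.009,0.37,-0.006],"spin": 0,"jaw": -1}
    - {"slide": [0.009,0.37,-0.006],"spin": 0,"jaw": -1}
  newtons: 40

```text
clock: 11.35
tool_pos: [0.4842, -0.1578, 0.0095]
eef_rot: [[-0.192, 0.004, 0.981], [-0.981, -0.001, -0.192], [0.0, -1.0, 0.004]]
wrist_force: [-1.1, 0.8, 6.4]
finger_gap: 0.0547
```

```bash
python3 - <<'E'
from h import *
plan([(.5324,.1221,.23),(.5324,.1221,.12)],79)
E
```

```text
slide [-1.136 -0.882 -0.022] for [0.5324 0.1221 0.23  ]
slide [-1.136 -0.442 -0.024] for [0.5324 0.1221 0.12  ]
spin -0.0002 deg -0.07011684384781347
tcp [ 0.4842 -0.1578  0.0095] gap 0.0547247918236951 F [-1.1457  0.8336  6.3849] t 11.35 j7 -88.2721392021562
```

Emit:
carry_out:
  increments:
    - {"slide": [0,-0.1,0],"jaw": -1,"spin": 0}
    - {"slide": [0,-0.25,0],"jaw": -1,"spin": 0}
    - {"slide": [0,-0.4,0],"jaw": -1,"spin": 0}
    - {"slide": [0,-0.6,0],"jaw": -1,"spin": 0}
    - {"slide": [0,-0.8,0],"jaw": -1,"spin": 0}
    - {"slide": [-0.1,-0.88,-0.02],"jaw": -1,"spin": 0}
    - {"slide": [-0.25,-0.88,-0.02],"jaw": -1,"spin": 0}
    - {"slide": [-0.4,-0.88,-0.02],"jaw": -1,"spin": 0}
    - {"slide": [-0.55,-0.88,-0.02],"jaw": -1,"spin": 0}
    - {"slide": [-0.7,-0.88,-0.02],"jaw": -1,"spin": 0}
    - {"slide": [-0.85,-0.88,-0.02],"jaw": -1,"spin": 0}
    - {"slide": [-1.0,-0.88,-0.02],"jaw": -1,"spin": 0}
    - {"slide": [-1.0,-0.88,-0.02],"jaw": -1,"spin": 0}
    - {"slide": [-1.0,-0.88,-0.02],"jaw": -1,"spin": 0}

```text
clock: 12.75
tool_pos: [0.5257, 0.0897, 0.2282]
eef_rot: [[-0.19, 0.001, 0.982], [-0.982, 0.0, -0.19], [-0.0, -1.0, 0.001]]
wrist_force: [-0.3, -0.6, -0.9]
finger_gap: 0.0547
```

```bash
python3 - <<'E'
from h import *
T=np.load("tray.npz");t=manip.read_camera("top");s=manip.read_camera("scene")
l=T["o"]+T["R"]@[-.028,.04,.04]
for c in(t,s):
    r=lid(c,"red",proj(c,l),25);print(r)
    o,d=ray(c,r[2] if r[2] is not None else r[0]); n=T["R"][:,2]; k=((T["o"]+n*.04-o)@n)/(d@n); print("tray xyz",T["R"].T@(o+k*d-T["o"]))
plan([(.5324,.1221,.23),(.5324,.1221,.112)],79)
E
```

```text
Traceback (most recent call last):
  File "h.py", line 24, in lid
    outer=max(cs,key=cv2.contourArea); holes=[k for k,q in zip(cs,hier[0]) if q[3]>=0]
ValueError: max() iterable argument is empty
```

```bash
cat >> h.py <<'E'
def ontray(c,name,guess,r=25):
    T=np.load("tray.npz");R=T["R"];k=lid(c,name,proj(c,T["o"]+R@guess),r);o,d=ray(c,k[2] if k[2] is not None else k[0])
    n=R[:,2];a=((T["o"]+n*.04-o)@n)/(d@n);print(name,"area",k[1],k[3],"px",k[2],"tray xyz",R.T@(o+a*d-T["o"]))
E
python3 - <<'E'
from h import *
s=manip.read_camera("scene");ontray(s,"red",[-.028,.04,.04])
plan([(.5324,.1221,.23),(.5324,.1221,.112)],79)
E
```

```text
red area 614.0 332.0 px [322.0211 261.5572] tray xyz [-0.0271  0.0399  0.04  ]
slide [-0.142 -0.009 -0.001] for [0.5324 0.1221 0.23  ]
slide [-0.142  0.463 -0.001] for [0.5324 0.1221 0.112 ]
spin -0.0005 deg -0.1971903132599664
tcp [0.5258 0.0872 0.2278] gap 0.05444870764200785 F [ 0.6271  0.6257 -1.9416] t 12.9 j7 -116.69119102473232
```

Red is at home: tray x −27 mm, y +40 mm. Lowering green at y −40 mm.

Emit:
carry_out:
  increments:
    - {"slide": [-0.1,0,0],"jaw": -1,"spin": 0}
    - {"slide": [-0.138,0,0],"jaw": -1,"spin": 0}
    - {"slide": [-0.138,0.1,0],"jaw": -1,"spin": 0}
    - {"slide": [-0.138,0.2,0],"jaw": -1,"spin": 0}
    - {"slide": [-0.138,0.3,0],"jaw": -1,"spin": 0}
    - {"slide": [-0.138,0.4,0],"jaw": -1,"spin": 0}
    - {"slide": [-0.138,0.44,0],"jaw": -1,"spin": 0}
    - {"slide": [-0.138,0.46,0],"jaw": -1,"spin": 0}
    - {"slide": [-0.138,0.476,0],"jaw": -1,"spin": 0}
    - {"slide": [-0.138,0.48,0],"jaw": -1,"spin": 0}
    - {"slide": [-0.138,0.48,0],"jaw": -1,"spin": 0}

```text
clock: 14.0
tool_pos: [0.5328, 0.1227, 0.1082]
eef_rot: [[-0.192, 0.001, 0.981], [-0.981, 0.0, -0.192], [-0.001, -1.0, 0.001]]
wrist_force: [0.8, 0.1, -1.6]
finger_gap: 0.0548
```

Emit:
carry_out:
  increments:
    - {"slide": [0,0.006,0],"jaw": -1,"spin": 0}
    - {"slide": [0,0.012,0],"jaw": -1,"spin": 0}
    - {"slide": [0,0.012,0],"jaw": -1,"spin": 0}

```text
clock: 14.3
tool_pos: [0.5327, 0.1226, 0.1046]
eef_rot: [[-0.192, 0.001, 0.981], [-0.981, 0.0, -0.192], [-0.0, -1.0, 0.001]]
wrist_force: [0.3, 0.6, 0.7]
finger_gap: 0.0546
```

Emit:
carry_out:
  increments:
    - {"slide": [0,0.004,0],"jaw": -1,"spin": 0}
    - {"slide": [0,0.008,0],"jaw": -1,"spin": 0}
    - {"slide": [0,0.008,0],"jaw": -1,"spin": 0}

```text
clock: 14.6
tool_pos: [0.5335, 0.1225, 0.1034]
eef_rot: [[-0.193, 0.003, 0.981], [-0.981, 0.0, -0.193], [-0.001, -1.0, 0.003]]
wrist_force: [2.0, 0.2, 6.3]
finger_gap: 0.0547
```

Contact, same as with red. Releasing, then lifting straight up.

Emit:
carry_out:
  increments:
    - {"slide": [0,-0.002,0],"jaw": 1,"spin": 0}
    - {"slide": [0,-0.002,0],"jaw": 1,"spin": 0}
    - {"slide": [0,-0.002,0],"jaw": 1,"spin": 0}
    - {"slide": [0,-0.002,0],"jaw": 1,"spin": 0}
    - {"slide": [0,-0.002,0],"jaw": 1,"spin": 0}
    - {"slide": [0,-0.002,0],"jaw": 1,"spin": 0}
    - {"slide": [0,-0.002,0],"jaw": 1,"spin": 0}
    - {"slide": [0,-0.002,0],"jaw": 1,"spin": 0}
    - {"slide": [0,-0.1,0],"jaw": 1,"spin": 0}
    - {"slide": [0,-0.25,0],"jaw": 1,"spin": 0}
    - {"slide": [0,-0.4,0],"jaw": 1,"spin": 0}
    - {"slide": [0.2,-0.52,0],"jaw": 1,"spin": 0}
    - {"slide": [0.4,-0.52,0],"jaw": 1,"spin": 0}
    - {"slide": [0.6,-0.52,0],"jaw": 1,"spin": 0}
    - {"slide": [0.8,-0.52,0],"jaw": 1,"spin": 0}
    - {"slide": [1.0,-0.52,0],"jaw": 1,"spin": 0}
    - {"slide": [1.0,-0.52,0],"jaw": 1,"spin": 0}
    - {"slide": [1.0,-0.52,0],"jaw": 1,"spin": 0}

```text
clock: 16.4
tool_pos: [0.4837, -0.1249, 0.2324]
eef_rot: [[-0.197, 0.0, 0.98], [-0.98, -0.0, -0.197], [0.0, -1.0, 0.0]]
wrist_force: [-0.0, 1.6, -0.6]
finger_gap: 0.086
```

```bash
python3 - <<'E'
from h import *
s=manip.read_camera("scene");cv2.imwrite("pics/s3.png",s["color"])
t=manip.read_camera("top")
for c in (s,t):
    for n,y in(("red",.04),("green",-.04)):
        try: ontray(c,n,[-.028,y,.04],22)
        except Exception as e: print(n,"unseen")
r=lid(s,"yellow",(181,210));print("yellow",onplane(s,r[2],.04))
E
```

```text
red area 626.0 332.0 px [322.0266 261.5753] tray xyz [-0.0271  0.0399  0.04  ]
green area 509.0 317.5 px [285.4824 243.8667] tray xyz [-0.0271 -0.0407  0.04  ]
red area 299.0 153.5 px [174.9034 133.3246] tray xyz [-0.0279  0.0419  0.04  ]
green area 115.0 0 px None tray xyz [-0.0439 -0.0429  0.04  ]
yellow [ 0.5988 -0.1642  0.04  ]
```

View pics/s3.png

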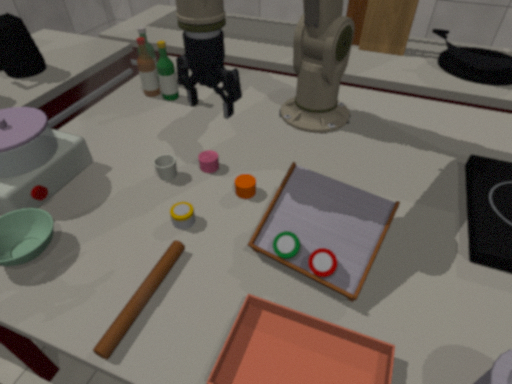

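Both tins rest lid up against the stop: green at (286,244) and red at (323,262). Yellow, orange and pink haven't moved, and the arm is clear, so I'm handing in.

```bash
python3 -c "
from plant import manip
print(manip.state()['clock'],manip.close_job())"
```

```text
the job is handed in; nothing more can be done
16.5 None
```

The red tin and then the green one are in the spice rack. I set each lid up on the upper half of the slope and let it slide to the back stop by itself. I handed the job in at 16.5 s, with the gripper open and clear of everything.

- **Red tin:** the last scene-camera check put it at tray x −27 mm, y +40 mm (home is x −28). The top camera agreed within 2 mm.
- **Green tin:** the scene camera put it at x −27 mm, y −41 mm. The top camera gave x −44 mm, because it saw only part of the ring and no label, so I discounted that reading.
- **Yellow tin:** it measured the same as at the start, within 0.1 mm. In the last picture the orange and pink look-alikes stood where they had been.
- **Forces:** the highest wrist force shown at the end of any move was about 7 N.

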